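Find the weak card clip on the key shelf and re-clip its card

TASK

One of the three spring clips that hold the door cards on the key shelf has gone weak. Give each of the three cards an upward tug, enough to draw its clip up to the stop and feel how hard it grips, and leave the clip drawn up, taking no card out until all three have been tried and never pulling so hard that a clip's post is drawn out of its foot (keep below 15 N). Then pull the card out of the weak clip and press it, upright and below 25 N so that its post is not driven down, fully home in the empty spare clip, leaving everything else on the shelf alone.

Things in the scene. Friction and masses are not known exactly. Their poses are not given: they have to be found in the camera images.
- card_p: Rigid upright card in a loaded clip (all three alike, 25 g): white plate 4 mm thick (its x), 54 mm wide (its y), 72 mm tall, topped by a grey grip bar 10 mm thick and 54 mm wide, 72 to 90 mm above the bottom. Grip the bar across its 10 mm from above, fingertips at least 55 mm above the card's bottom. Origin: middle of its bottom edge; z up along the card.
- seat_p (a point): Where the card's bottom rests in a loaded clip: middle of the ledge, 30 mm above the shelf, 38 mm once the clip has shifted up. x along the card's thickness, y along its width, z up. A card is free once its bottom is 34 mm above the seat. Pulled up, the weak clip's card starts to slide at 2 to 6 N; the two good clips hold to 20 N at least. Letters and looks tell nothing of strength.
- ride_p (a joint): Clip of seat_p and card_p. How far it has shifted up on its slotted mount (m): 0 at the lower stop, its start, 0.008 at the upper stop. About 2 N of pull on the card draws the clip up, and it stays where left: a tugged card first rises 8 mm with its clip; only then is the jaws' grip felt.
- card_q: Rigid upright card in a loaded clip (all three alike, 25 g): white plate 4 mm thick (its x), 54 mm wide (its y), 72 mm tall, topped by a grey grip bar 10 mm thick and 54 mm wide, 72 to 90 mm above the bottom. Grip the bar across its 10 mm from above, fingertips at least 55 mm above the card's bottom. Origin: middle of its bottom edge; z up along the card.
- seat_q (a point): Where the card's bottom rests in a loaded clip: middle of the ledge, 30 mm above the shelf, 38 mm once the clip has shifted up. x along the card's thickness, y along its width, z up. A card is free once its bottom is 34 mm above the seat. Pulled up, the weak clip's card starts to slide at 2 to 6 N; the two good clips hold to 20 N at least. Letters and looks tell nothing of strength.
- ride_q (a joint): Clip of seat_q and card_q. How far it has shifted up on its slotted mount (m): 0 at the lower stop, its start, 0.008 at the upper stop. About 2 N of pull on the card draws the clip up, and it stays where left: a tugged card first rises 8 mm with its clip; only then is the jaws' grip felt.
- card_r: Rigid upright card in a loaded clip (all three alike, 25 g): white plate 4 mm thick (its x), 54 mm wide (its y), 72 mm tall, topped by a grey grip bar 10 mm thick and 54 mm wide, 72 to 90 mm above the bottom. Grip the bar across its 10 mm from above, fingertips at least 55 mm above the card's bottom. Origin: middle of its bottom edge; z up along the card.
- seat_r (a point): Where the card's bottom rests in a loaded clip: middle of the ledge, 30 mm above the shelf, 38 mm once the clip has shifted up. x along the card's thickness, y along its width, z up. A card is free once its bottom is 34 mm above the seat. Pulled up, the weak clip's card starts to slide at 2 to 6 N; the two good clips hold to 20 N at least. Letters and looks tell nothing of strength.
- ride_r (a joint): Clip of seat_r and card_r. How far it has shifted up on its slotted mount (m): 0 at the lower stop, its start, 0.008 at the upper stop. About 2 N of pull on the card draws the clip up, and it stays where left: a tugged card first rises 8 mm with its clip; only then is the jaws' grip felt.
- seat_spare (a point): Seat of the empty spare clip, a good one, screwed tight (does not shift): middle of its ledge, 30 mm above the shelf, axes as the other seats. Jaws as in the others, 3 mm apart when empty; flared mouth 48 mm above the seat, about 10 mm wide. Pushing a card in takes up to 20 N at the jaws, then some 6 to 10 N; at the ledge the force rises sharply. The jaws give sideways and centre the card.
- snail: Bystander, to be left alone: white ceramic snail figurine, 62 x 28 mm, 45 mm tall; origin at the middle of its underside.
- peg: Bystander, to be left alone: wooden clothes peg lying flat, 74 x 12 mm, 17 mm tall; origin at the middle of its underside.
- keys: Bystander, to be left alone: steel key ring with two keys lying flat, about 135 mm long, 5 mm tall; origin at the middle of its underside.
- glasses_case: Bystander, to be left alone: red glasses case, 60 x 162 mm (its y), 39 mm tall; origin at the middle of its underside.
- tape: Bystander, to be left alone: black tape measure, 60 x 32 mm, 58 mm tall; origin at the middle of its underside.
- bowl: Bystander, to be left alone: blue ceramic bowl, 100 mm across, 40 mm tall; origin at the middle of its underside.
- bell_top (a point): Top of the press button (24 mm across) on the white doorbell receiver, a flat box 85 x 130 mm, 34 mm tall, fixed to the shelf: leave alone.
- bell (a joint): Travel of that doorbell button, 0 released, 0.004 m fully pressed.
- post_p (a joint): How far the post of the clip of card_p has been drawn up out of its foot (m), 0 at the start, up to 0.012; the clamped post holds a pull of 15 N on the card and slips beyond about 16 N: overloaded. It must stay at 0.
- post_q (a joint): How far the post of the clip of card_q has been drawn up out of its foot (m), 0 at the start, up to 0.012; the clamped post holds a pull of 15 N on the card and slips beyond about 16 N: overloaded. It must stay at 0.
- post_r (a joint): How far the post of the clip of card_r has been drawn up out of its foot (m), 0 at the start, up to 0.012; the clamped post holds a pull of 15 N on the card and slips beyond about 16 N: overloaded. It must stay at 0.
- post_spare (a joint): How far the post of the spare clip has been driven down into its foot (m), 0 at the start, up to 0.012; it holds a push of 25 N and slips beyond about 28 N: rammed. It must stay at 0.
- clip_spare: The empty spare steel spring clip, 64 x 52 mm foot fixed to the shelf; the three loaded clips are built alike. Two sprung jaws, 46 mm wide, press on a card from both sides from 4 to 34 mm above the seat; flared lips end 48 mm above it. The jaws give sideways. Origin: middle of the foot's underside; axes as the seat's.
There are look-alikes about, which are no part of the job. Leave any green or yellow look-alike of the card_p alone. What is shaped like the card_r but purple is not meant.

How it is judged:
On the way, in this order (a step that is already met when the one before it is completed fails the run):
1. each of the three loaded clips has been drawn up at least 5 mm by a tug on its card, with no card yet taken out (value of joint each of ride_p, ride_q, ride_r above 0.005 m and z of card_p in the frame of seat_p below 0.03 m and z of card_q in the frame of seat_q below 0.03 m and z of card_r in the frame of seat_r below 0.03 m), for 0.1 s.
2. a card is out of its clip ((z of card_p in the frame of seat_p above 0.045 m or z of card_q in the frame of seat_q above 0.045 m or z of card_r in the frame of seat_r above 0.045 m)), for 0.1 s.
At the end, for the whole second after the job is handed in: The weak clip's card stands upright (within 0.12 rad) and at rest in the spare clip, its bottom within 4 mm of the ledge, within 4 mm of its middle across the clip and 10 mm along it; the other two cards are still in their own clips, less than 8 mm above and 10 mm beside their seats (((z of card_p in the frame of seat_spare between -0.004 and 0.004 m and x of card_p in the frame of seat_spare between -0.004 and 0.004 m and y of card_p in the frame of seat_spare between -0.01 and 0.01 m and angle between card_p's own z axis and vertical below 0.12 rad and linear speed of card_p below 0.02 m/s and z of card_q in the frame of seat_q below 0.008 m and horizontal distance between card_q and seat_q below 0.01 m and z of card_r in the frame of seat_r below 0.008 m and horizontal distance between card_r and seat_r below 0.01 m) or (z of card_q in the frame of seat_spare between -0.004 and 0.004 m and x of card_q in the frame of seat_spare between -0.004 and 0.004 m and y of card_q in the frame of seat_spare between -0.01 and 0.01 m and angle between card_q's own z axis and vertical below 0.12 rad and linear speed of card_q below 0.02 m/s and z of card_p in the frame of seat_p below 0.008 m and horizontal distance between card_p and seat_p below 0.01 m and z of card_r in the frame of seat_r below 0.008 m and horizontal distance between card_r and seat_r below 0.01 m) or (z of card_r in the frame of seat_spare between -0.004 and 0.004 m and x of card_r in the frame of seat_spare between -0.004 and 0.004 m and y of card_r in the frame of seat_spare between -0.01 and 0.01 m and angle between card_r's own z axis and vertical below 0.12 rad and linear speed of card_r below 0.02 m/s and z of card_p in the frame of seat_p below 0.008 m and horizontal distance between card_p and seat_p below 0.01 m and z of card_q in the frame of seat_q below 0.008 m and horizontal distance between card_q and seat_q below 0.01 m))); the robot touches nothing.
It fails at once if a loaded clip's post is drawn more than 2 mm out of its foot (pulled too hard) (value of joint any of post_p, post_q, post_r above 0.002 m).
It fails at once if the spare clip's post is driven more than 2 mm down (rammed) (value of joint post_spare above 0.002 m).
It fails at once if a bystander is shifted more than 15 mm (distance of any of snail, peg, keys, glasses_case, tape, bowl from where it was at the start of the episode above 0.015 m).
It fails at once if the doorbell button is pressed (value of joint bell above 0.002 m).
It also fails if it takes over 67 s, if anything falls off the work surface, if the arm or the gripper's body presses on something with over 40 N, if the wrist force passes 120 N, or if a joint passes its speed limit or range.

ROBOT

A 6-joint arm with a two-finger parallel gripper is mounted at the origin on the work surface. World frame = base frame: x ahead of the robot, y to its left, z up, the work surface at z = 0. Lengths are in m, angles in rad, forces in N, time in s.
With the tool pointing down it reaches from about 0.35 to 0.975 m from the base axis. Payload 7.1 kg.
Tool frame: the origin (TCP) lies midway between the tips of the shut fingers; the grasp point (between the pads) lies 19 mm behind it; z points along the fingers, y is the line along which they close (so a half turn about z gives the same grasp; the last joint's range is limited). The gripper opens to 88 mm and grips with 3 to 60 N. Pads are 20 mm wide; open, the fingers measure 115 mm over their backs; the gripper's body (75 mm by 178 mm) begins 61 mm behind the grasp point.
Start: joints at [-1.253, 0.423, 1.63, -0, 1.089, -0.019], TCP at [0.207, -0.59, 0.223] pointing down, gripper open.
Joint ranges: [-3, 3], [-0.9, 2.11], [0.09, 2.58], [-1.31, 4.45], [0.11, 2.69], [-2.54, 2.54]. Speed limits (rad/s): [2.39, 2.39, 3.01, 3.14, 3.14, 3.14].

INTERFACE

Orientations are given as a unit quaternion [w, x, y, z].
In Python, from station import move_pose, movel, movej, command_gripper, wait, inverse_kinematics, read_camera, camera_info, MotionError, job_done, get_time, get_joint_pos, get_qvel, get_effort, get_tcp_pos, get_ee_rot, get_ft_force, get_ft_torque, get_grip_width, get_finger_force gives the robot as it stands. Calls block until the motion is done:
- move_pose(position, orientation): joint-space move of the TCP to a pose.
- movel(position, frame=None, v=0.15, until_force=None): straight line of the TCP; frame=None keeps the orientation; v is the mean speed in m/s. With until_force (N) it stops when the force on the tool has changed by that much, and returns True; else False.
- movej(angles): joint-space move.
- command_gripper(opening): opening from 0.0 (shut) to 1.0 (fully open); the grip force is fixed at half the most; returns when the fingers have stopped.
- wait(seconds).
- inverse_kinematics(position, orientation): joint angles nearest the present ones, or None.
- read_camera(name): name is "scene" or "top"; returns the picture (400x640x3 uint8, red, green, blue); there is no depth.
- camera_info(name): a dict with "intrinsics" (3x3 intrinsics, pixels), "T" (4x4, takes a point from camera to world coordinates). Camera axes: x right, y up, looking along -z (the intrinsics and any distortion apply to the point x, -y, -z); pixel columns grow to the right and rows downward; lengths in m; the calibration is good to about 2 mm. A picture is of the moment at which its call begins. camera_info takes no time and is no camera call.
A pose or a line that the arm cannot do raises MotionError and nothing moves.
- job_done(): hands the job in; it is judged then, once.
Readings, each from a call of its own:
- get_time(): time.
- get_joint_pos(): joint angles.
- get_qvel(): joint speeds.
- get_effort(): joint torques, N m.
- get_tcp_pos(): TCP position.
- get_ee_rot(): TCP orientation.
- get_ft_force(): force on the tool from outside, world axes, zero at the start.
- get_ft_torque(): the same for the moment, N m.
- get_grip_width(): opening from 0.0 (shut) to 1.0 (fully open).
- get_finger_force(): force on a finger pad.
Only numpy, scipy, OpenCV 4.12 (cv2) and the standard library are available. Lean on these libraries where they do the work, as an engineer would, in place of code of your own. Each camera call takes 0.05 s, during which the arm holds its last target. There are 200 camera calls.

## Working session

There is one attempt and no reset: what is moved stays moved. The work goes in short steps, each a Python script; the robot and the scene stay as the last script left them, time stands still between calls to the robot, and variables do not carry over. Pictures are saved under pics/ and viewed, at most 10 in all, crops included, and the job is handed in when it is done.

```bash
mkdir -p pics; ls; python3 - <<'E'
from station import *
import cv2,numpy as np
for n in("scene","top"):
    im=read_camera(n); cv2.imwrite(f"pics/{n}0.png",im[:,:,::-1]); i=camera_info(n); print(n,np.round(i["intrinsics"],1).tolist(),np.round(i["T"],3).tolist(),[k for k in i])
print(get_time(),get_ee_rot(),get_ft_force())
E
```

```text
pics
scene [[389.6, 0.0, 320.9], [0.0, 389.6, 201.2], [0.0, 0.0, 1.0]] [[0.334, -0.74, 0.584, 1.098], [0.942, 0.253, -0.219, -0.118], [0.014, 0.624, 0.781, 0.785], [0.0, 0.0, 0.0, 1.0]] ['intrinsics', 'T']
top [[421.7, 0.0, 322.8], [0.0, 421.7, 204.5], [0.0, 0.0, 1.0]] [[-0.015, 0.998, -0.064, 0.507], [-1.0, -0.015, -0.001, 0.073], [-0.002, 0.064, 0.998, 1.1], [0.0, 0.0, 0.0, 1.0]] ['intrinsics', 'T']
0.1 [-6.83076164e-04  9.85853859e-01  1.67605757e-01 -1.06299990e-04] [ 0.29087999  0.1662302  -0.29193894]
```

View pics/scene0.png

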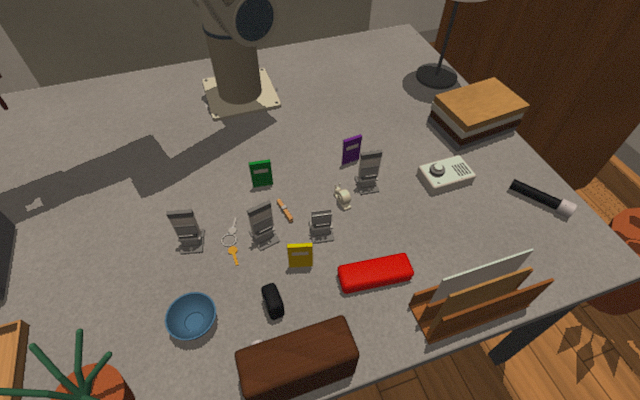

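View pics/top0.png

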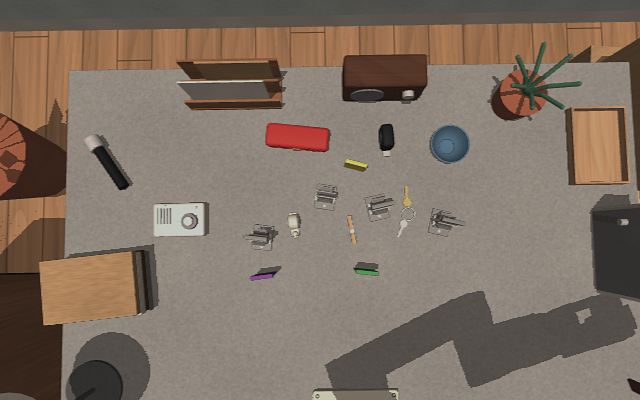

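```bash
python3 - <<'E'
import cv2
a=cv2.imread("pics/top0.png")[175:265,235:475]; cv2.imwrite("pics/top0c.png",cv2.resize(a,None,fx=3.33,fy=3.33,interpolation=cv2.INTER_CUBIC))
a=cv2.imread("pics/scene0.png")[125:275,160:400]; cv2.imwrite("pics/scene0c.png",cv2.resize(a,None,fx=3.33,fy=3.33,interpolation=cv2.INTER_CUBIC))
E
```

```text
(no output)
```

View pics/top0c.png

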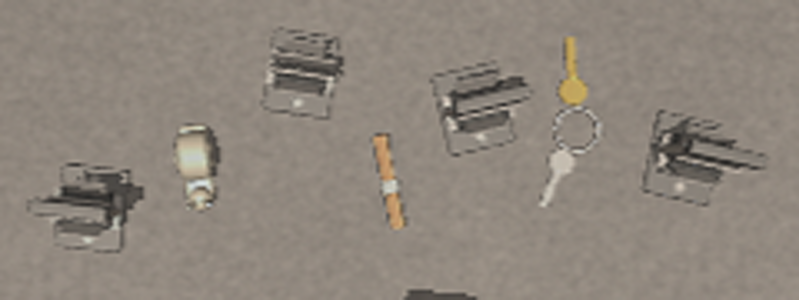

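View pics/scene0c.png

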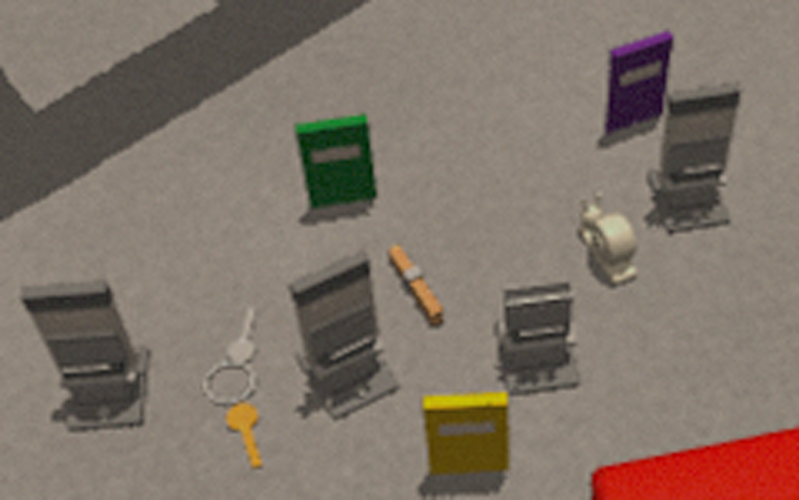

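```bash
python3 - <<'E'
from station import *
import cv2,numpy as np
t=np.mean([read_camera("top") for _ in range(6)],0)[:,:,::-1]
s=np.mean([read_camera("scene") for _ in range(3)],0)[:,:,::-1]
np.save("t.npy",t);np.save("s.npy",s)
def tile(im,o,w,h,k):
    a=np.clip((im[o[1]:o[1]+h,o[0]:o[0]+w]-30)*1.6,0,255).astype(np.uint8)
    a=cv2.resize(a,None,fx=k,fy=k,interpolation=cv2.INTER_CUBIC)
    for i in range(0,w,5): cv2.line(a,(i*k,0),(i*k,6),(0,0,255),1);cv2.putText(a,str(o[0]+i),(i*k,16),0,.35,(0,0,255))
    for i in range(0,h,5): cv2.line(a,(0,i*k),(6,i*k),(0,0,255),1);cv2.putText(a,str(o[1]+i),(8,i*k+4),0,.35,(0,0,255))
    return a
T=[tile(t,o,40,30,10) for o in((240,221),(308,180),(358,190),(424,203))]
cv2.imwrite("pics/tt.png",np.vstack([np.hstack(T[:2]),np.hstack(T[2:])]))
E
```

```text
(no output)
```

View pics/tt.png

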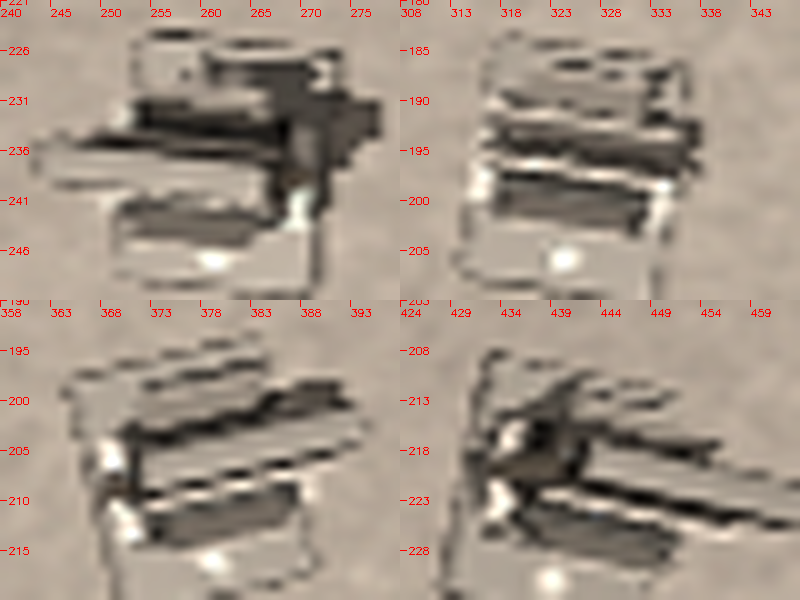

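```bash
cat > h.py <<'E'
import numpy as np
from station import camera_info
def ray(n,uv,z):
    i=camera_info(n);K=i["intrinsics"];T=i["T"]
    d=np.array([(uv[0]-K[0][2])/K[0][0],-(uv[1]-K[1][2])/K[1][1],-1]);d=T[:3,:3]@d
    return T[:3,3]+d*(z-T[2,3])/d[2]
def pix(n,p):
    i=camera_info(n);K=i["intrinsics"];T=i["T"]
    c=T[:3,:3].T@(np.array(p)-T[:3,3]);return np.array([K[0][2]-K[0][0]*c[0]/c[2],K[1][2]+K[1][1]*c[1]/c[2]])
E
python3 - <<'E'
from h import *
F={'L':[(253.5,224.5),(274,226.5),(271.5,250.5),(251.5,248.5)],'S':[(317,183.5),(336.5,187),(334,210.5),(313.5,207)],'M':[(364.5,198.5),(384.5,193.5),(390.5,217),(370.5,222)],'R':[(433.5,208),(455,214),(447.5,236.5),(428,232)]}
D={'L':(261,246.7),'S':(324.5,205.9),'M':(379,216),'R':(439,231)}
B={'L':[(244.5,237),(267.2,239.3)],'M':[(371.5,207.2),(393.8,202)],'R':[(442,219.5),(465,224.3)]}
for k,f in F.items():
    c=np.array([ray("top",p,.003) for p in f]);m=c.mean(0)
    w=c[1]-c[0]+c[2]-c[3];h=c[3]-c[0]+c[2]-c[1]
    d=ray("top",D[k],.004)
    print(k,"foot",m[:2].round(4),"size",np.linalg.norm(w)/2,np.linalg.norm(h)/2,"yaw(y axis)",np.degrees([np.arctan2(-w[0],w[1])%np.pi,np.arctan2(h[1],h[0])%np.pi]).round(1),"dot",d[:2].round(4),"dotdist",np.linalg.norm(d-m).round(4),"scene px",pix("scene",m).round(1))
    if k in B:
        b=np.array([ray("top",p,.12) for p in B[k]]);v=b[1]-b[0];print("  bar",b.mean(0)[:2].round(4),np.linalg.norm(v).round(4),np.degrees(np.arctan2(-v[0],v[1])%np.pi).round(1),"scene bar top px",pix("scene",b.mean(0)).round(1),pix("scene",b[0]).round(1),pix("scene",b[1]).round(1))
E
```

```text
L foot [0.4944 0.2314] size 0.05285244320200881 0.06230530841897962 yaw(y axis) [173.5 174.3] dot [0.4707 0.2356] dotdist 0.0241 scene px [364.8 183.6]
  bar [0.4944 0.2302] 0.0529 173.4 scene bar top px [369.3 152. ] [379.6 150.5] [358.8 153.7]
S foot [0.5973 0.0673] size 0.052990100174696894 0.06202667930241533 yaw(y axis) [169.2 171.9] dot [0.5739 0.0696] dotdist 0.0235 scene px [319.6 230.4]
M foot [ 0.5671 -0.0684] size 0.05380093814507512 0.06315068447033881 yaw(y axis) [13.2 13. ] dot [ 0.5454 -0.0716] dotdist 0.0219 scene px [261.9 235.7]
  bar [ 0.5678 -0.0655] 0.0534 12.2 scene bar top px [257.7 205.6] [268.8 200.6] [246.4 210.7]
R foot [ 0.5258 -0.2324] size 0.05472644577062105 0.06298794203878708 yaw(y axis) [164.7 162.6] dot [ 0.5042 -0.2262] dotdist 0.0226 scene px [189.9 240.8]
  bar [ 0.525  -0.2289] 0.0543 167.3 scene bar top px [177.9 210.2] [190.9 209.1] [164.8 211.3]
```

```bash
cat >> h.py <<'E'
from station import *
from scipy.spatial.transform import Rotation as Ro
def quat(deg):
    a=np.radians(deg);c,s=np.cos(a),np.sin(a)
    q=Ro.from_matrix(np.array([[-s,c,0],[c,s,0],[0,0,-1]])).as_quat();return q[[3,0,1,2]]
def st(m): print(m,"t",round(get_time(),2),"tcp",np.round(get_tcp_pos(),4),"F",np.round(get_ft_force(),2),"Tq",np.round(get_ft_torque(),2),"w",round(get_grip_width()*88,1),flush=True)
def tug(x,y,deg):
    move_pose([x,y,.17],quat(deg)); movel([x,y,.092],v=.1); wait(.2); st("at")
    command_gripper(0.0); wait(.2); st("closed")
    p=get_tcp_pos(); hit=movel([p[0],p[1],p[2]+.0145],v=.008,until_force=8); st(f"tug hit={hit}")
    return hit
def release():
    command_gripper(.6); wait(.2); st("open"); p=get_tcp_pos(); movel([p[0],p[1],.17],v=.15)
E
python3 - <<'E'
from h import *
tug(.5254,-.230,-14)
E
```

```text
at t 3.44 tcp [ 0.5258 -0.2302  0.0927] F [-0.62 -0.23  0.42] Tq [-0.04 -0.04  0.01] w 88.2
closed t 4.82 tcp [ 0.526  -0.2302  0.0922] F [ 3.68 -1.47 -1.57] Tq [-0.14 -0.64  0.  ] w 9.7
tug hit=False t 6.8 tcp [ 0.5259 -0.2301  0.1066] F [ 2.67 -0.93 -2.66] Tq [-0.17 -0.69  0.03] w 9.8
```

```bash
python3 - <<'E'
from h import *
release()
tug(.5675,-.0668,12.6); release()
tug(.4944,.2308,-6.5); release()
E
```

```text
open t 7.82 tcp [ 0.5259 -0.2302  0.1067] F [0.03 0.07 0.67] Tq [ 0.01 -0.04  0.06] w 53.0
at t 10.23 tcp [ 0.568  -0.0668  0.0927] F [ 0.1  -0.17 -0.44] Tq [ 0.02 -0.1   0.03] w 52.5
closed t 11.17 tcp [ 0.5678 -0.0668  0.0921] F [ 1.95  1.2  -1.43] Tq [ 0.18 -0.5  -0.05] w 9.9
tug hit=True t 12.24 tcp [ 0.5679 -0.0667  0.1   ] F [ 1.12 -0.04 -0.04] Tq [ 0.02 -0.28 -0.05] w 10.1
open t 13.26 tcp [ 0.568  -0.0666  0.0997] F [ 0.29 -0.6   0.43] Tq [-0.05 -0.06  0.01] w 52.7
at t 16.18 tcp [0.4948 0.231  0.0927] F [-0.35  0.28  0.28] Tq [-0.03 -0.01  0.  ] w 52.7
closed t 17.12 tcp [0.4946 0.2308 0.092 ] F [ 2.02 -0.51 -1.23] Tq [-0.12 -0.41 -0.15] w 10.5
tug hit=True t 18.19 tcp [0.4947 0.2308 0.1   ] F [ 1.33 -0.32  0.6 ] Tq [-0.07 -0.3  -0.16] w 10.0
open t 19.21 tcp [0.4946 0.2306 0.0996] F [0.07 0.26 1.02] Tq [-0.   -0.03  0.1 ] w 53.0
```

```bash
python3 - <<'E'
from h import *
import cv2
x,y=.5263,-.2303
move_pose([x,y,.17],quat(-14)); movel([x,y,.1066],v=.1); command_gripper(0.0); wait(.2); st("closed")
movel([x,y,.15],v=.04); st("out"); movel([x,y,.23],v=.15); st("up")
sx,sy=.5979,.0670
move_pose([sx,sy,.20],quat(-9)); movel([sx,sy,.152],v=.1); wait(.3); st("hover")
s=np.mean([read_camera("scene") for _ in range(3)],0)[:,:,::-1]
a=np.clip((s[155:255,260:380]-30)*1.5,0,255).astype(np.uint8)
cv2.imwrite("pics/h.png",cv2.resize(a,None,fx=6,fy=6,interpolation=cv2.INTER_CUBIC))
E
```

```text
closed t 23.23 tcp [ 0.5265 -0.2304  0.1067] F [ 0.27  0.15 -0.38] Tq [-0.08 -0.27  0.08] w 9.9
out t 24.47 tcp [ 0.5261 -0.2302  0.1497] F [-0.34 -0.45 -0.25] Tq [ 0.01 -0.12 -0.06] w 9.9
up t 25.15 tcp [ 0.5258 -0.2301  0.2293] F [ 0.28 -0.2   0.56] Tq [-0.1  -0.09 -0.02] w 9.7
hover t 27.26 tcp [0.5982 0.0671 0.1526] F [ 0.33 -0.08  0.38] Tq [-0.02 -0.09  0.02] w 9.9
```

View pics/h.png

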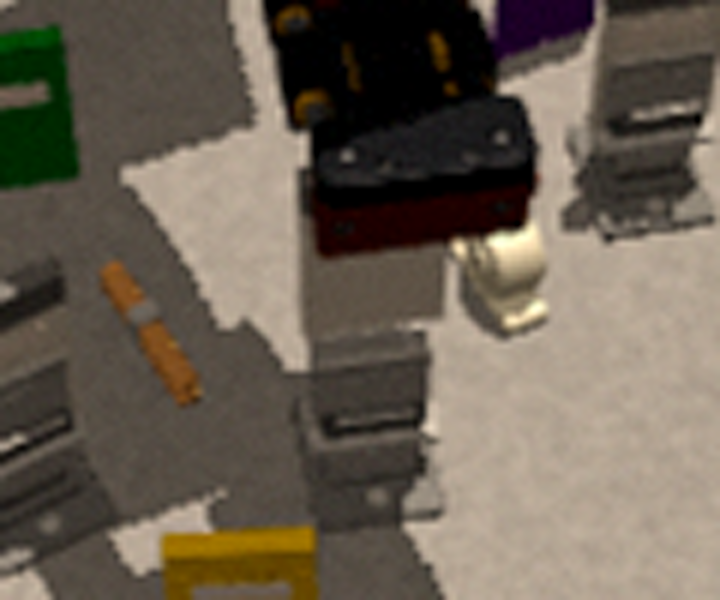

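```bash
python3 - <<'E'
from h import *
p=[.5979,.0670]
print(movel([*p,.142],v=.03,until_force=6)); st("mouth")
print(movel([*p,.118],v=.012,until_force=22)); st("jaws")
E
```

```text
False
mouth t 27.89 tcp [0.5977 0.067  0.1416] F [-0.39  0.29 -0.89] Tq [-0.02 -0.07 -0.01] w 10.3
False
jaws t 30.04 tcp [0.5985 0.0671 0.1187] F [0.31 0.23 4.95] Tq [-0.    0.1  -0.21] w 10.1
```

```bash
python3 - <<'E'
from h import *
p=[.5979,.0670]
print(movel([*p,.097],v=.015,until_force=18)); st("near")
print(movel([*p,.088],v=.004,until_force=9)); st("home")
E
```

```text
False
near t 31.59 tcp [0.5985 0.0671 0.0977] F [ 0.75 -0.24  4.48] Tq [-0.01  0.08 -0.13] w 10.0
True
home t 33.05 tcp [0.5987 0.0672 0.0922] F [-2.46 -0.16  4.69] Tq [-0.07  0.15 -0.2 ] w 9.8
```

```bash
python3 - <<'E'
from h import *
import cv2
release(); p=get_tcp_pos(); movel([p[0],p[1],.25],v=.2); move_pose([.40,-.35,.3],quat(-14)); wait(.3); st("away")
s=np.mean([read_camera("scene") for _ in range(3)],0)[:,:,::-1]
a=np.clip(s[125:275,160:400]*1.2,0,255).astype(np.uint8)
cv2.imwrite("pics/e.png",cv2.resize(a,None,fx=3.33,fy=3.33,interpolation=cv2.INTER_CUBIC))
E
```

```text
open t 34.07 tcp [0.5983 0.0671 0.0916] F [ 0.18  0.58 -0.23] Tq [-0.07 -0.07  0.02] w 52.8
away t 37.29 tcp [ 0.4004 -0.3496  0.2999] F [ 0.05  0.78 -0.21] Tq [-0.05 -0.07  0.03] w 52.9
```

View pics/e.png

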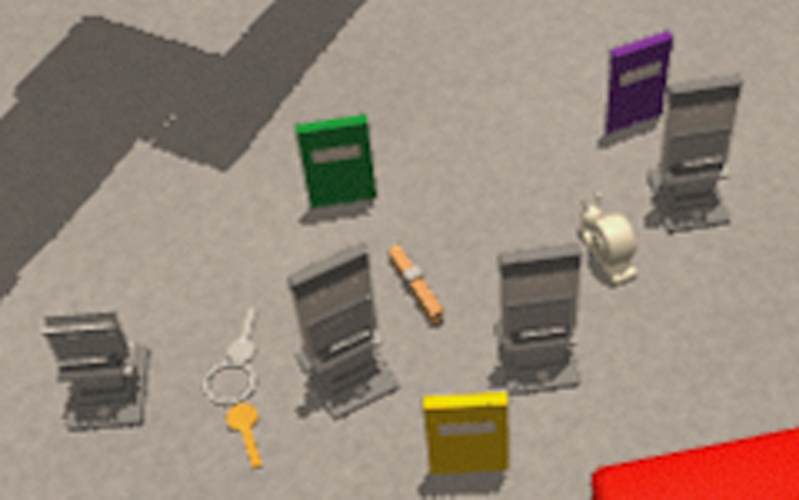

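The card stands upright and fully seated in the spare clip (crop about 540,320). The weak clip (95,370) is empty and drawn up, the other two cards are in their clips, and the bystanders have not moved.

```bash
python3 -c "
from station import *
print(job_done())"
```

```text
the job is handed in; nothing more can be done
None
```

I tugged all three cards, found the weak clip (the one on the robot's right), pressed its card fully home in the spare clip, and handed the job in at about 37 s; no verdict came back.

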